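# Hang the parts basket in the wash tub and work the spray cap

### The arm

A 6-joint arm with a two-finger parallel gripper is mounted at the origin on the work surface; the furniture and walls round the work are solid. World frame = base frame: x ahead of the robot, y to its left, z up, the work surface at z = 0. Lengths are in mm, angles in rad, forces in N, time in s.
With the tool pointing down it reaches from about 275 to 875 mm from the base axis. Payload 12.5 kg.
Tool frame: the origin (TCP) lies midway between the tips of the shut fingers; the grasp point (between the pads) lies 19 mm behind it; z points along the fingers, y is the direction in which the jaws open and shut (so a half turn about z gives the same grasp; the last joint's range is limited). The gripper opens to 85 mm and grips with 20 to 120 N. Pads are 22 mm wide; open, the fingers measure 114 mm over their backs; the gripper's body (76 mm by 85 mm) begins 54 mm behind the grasp point. The pads swing forward as they close: fully open they stand 13 mm farther back than shut.
Start: joints at [-1.217, 0.351, 1.652, -0, 1.139, -0.085], TCP at [233.686, -497.871, 231.29] pointing down, gripper open.
Joint ranges: [-2.75, 2.75], [-0.79, 2.1], [0.01, 2.65], [-1.57, 4.71], [0.07, 3.14], [-2.87, 2.87]. Speed limits (rad/s): [2.22, 2.22, 2.79, 3.14, 3.14, 3.14].

### API

Orientations are given as a unit quaternion [x, y, z, w].
In Python, from station import env, optics, ticket gives the robot as it stands.
- The arm moves only by the shell command python3 -m inch 'ROWS' [FORCE]. ROWS is JSON, a list of rows, each a list of 3 entries, a list of its own where there are three numbers: the turn, a rotation vector about the tool's x, y, z in degrees, then the shift along the tool's x, y, z in m, then the opening, from 0 (shut) to 1 (fully open). In form: [[[ax, ay, az], [dx, dy, dz], hand], ...]. A call has 1 to 5 rows; each row shifts and turns the commanded pose from where the row before left it, along the tool's axes as they then stand; what a row does not reach is not made up. A row lasts 1/8 s, in which the tool goes at most 62.5 mm and 10.7 degrees, less where a joint would pass 70% of its speed; a pose out of reach is approached as far as the arm can. A call with a gripper value outside its range is refused whole. The fingers move at their own pace and stop on an object; FORCE is the grip in N (left out, the last holds). Time passes only in rows, so rows that do not move let the fingers close. It gives the time, the measured TCP pose, the force and the opening at its end, in the units of the state.
- env.read_state(): the state, without advancing time (a new reading comes with each control period).
- optics.read_camera(name): name is "side" or "top"; returns the picture (480x640x3 uint8, red, green, blue); there is no depth.
- optics.camera_params(name): a dict with "K" (3x3 intrinsics, pixels), "R" (3x3) and "t" (3): a world point X has camera coordinates R X + t. Camera axes: x right, y down, z forward; pixel columns grow to the right and rows downward; lengths in mm; the calibration is good to about 2 mm. A picture is of the moment at which its call begins. camera_params takes no time and is no camera call.
- ticket.hand_in(): hands the job in, once; it reports no verdict.
The state is a dict: "clock": time; "qpos": joint angles; "qvel": joint speeds; "effort": joint torques, N m; "ee_pos": TCP position; "tool_rot": TCP orientation; "ft_force": force on the tool from outside, world axes, zero at the start; "ft_torque": the same for the moment, N m; "gripper_width": finger opening in mm.
Only numpy, scipy, OpenCV 4.12 (cv2) and the standard library are available. Lean on these libraries where they do the work, as an engineer would, in place of code of your own. Each camera call takes 0.05 s, during which the arm holds its last target.

### The job

Hang the parts basket inside the wash tub by hooking its bent lip over the tub's front rim (the one nearest the robot), straight in front of the taller spray can, and let go of it. Then press the taller can's sprung cap all the way down, without ramming it, and let it come back up. Do not press the shorter can's cap.

Things in the scene. Friction and masses are not known exactly. Their poses are not given: they have to be found in the camera images.
- wash_station: Fixed plywood board (x -105 to 195, y -145 to 145 mm, 12 mm thick) with an open sheet-steel tub: 170 (x) x 270 (y) mm, walls 4 mm, rim 102 and inner floor 16 mm above the bench. Origin: on the bench under the tub's centre; -x faces the robot. Two spray cans stand behind the tub, at x = 135 and y = +70 and -70 mm; either can may be on either side.
- front_rim (a point): Middle (in y and in wall thickness) of the top edge of the tub's front wall, the wall nearest the robot; axes as wash_station, so the rim runs along y.
- can_tall: Taller, slimmer plain aluminium spray can, 58 mm in diameter, fixed upright in a dark steel holder behind the tub; its cap's top is 209 mm above the bench. Origin: on its axis at the top of the board (12 mm above the bench). Axes as wash_station; the nozzle points along -x over the tub.
- cap_tall_top (a point): Centre of the flat top (36 mm in diameter) of the taller can's grey nozzle cap; the cap is 40 mm in diameter, with a 14 mm thick nozzle reaching 60 mm from its axis towards -x, 9 to 23 mm below its top.
- cap_tall (a joint): How far the taller can's cap is pressed down, m: 0 up, 0.010 at its stop. Spring: begins to move at 3 N, 9 N at the stop; springs back when let go. More than 0.007 counts as all the way down.
- cap_short_top (a point): Centre of the top of the shorter, wider can's cap (can 70 mm in diameter, cap top 154 mm above the bench; same cap). To be left alone.
- cap_short (a joint): The same for the shorter can's cap.
- basket: Loose basket of perforated sheet, 0.3 kg, two steel bushes fastened in it. Box 64 (x) x 90 (y) x 55 mm; origin: centre of its underside, z up. The sheet at -x (outer face x = -32 mm) rises to a lip bent out to -x, its underside at z = 75; a 70 mm wide flange then runs down to z = 50. Slot between them: x = -32 to -46, open downward. Starts on the bench right of the tub, lip roughly to the robot.
- lip (a point): Centre of the slot, at the underside of the basket's lip: at (-39, 0, 75) mm in the basket's frame. When the basket hangs, this lies on the rim.
- grip_bar (a point): Centre of the wooden grip bar over the basket: 12 mm thick (basket x), 90 mm long (basket y), 16 mm high; at (0, 0, 122) mm in the basket's frame, carried by 14 mm wide straps at its ends. Clear below it down to the box rim (55 mm above the origin); the lip's top is 78 mm above the origin.

How it is judged (in metres and radians):
On the way, in this order (a step that is already met when the one before it is completed fails the run):
1. the basket hangs by its lip on the tub's front rim, inside the tub, in front of the taller can, and is let go (z of lip in the frame of front_rim between -0.004 and 0.006 m and x of lip in the frame of front_rim between -0.009 and 0.009 m and y of lip in the frame of can_tall between -0.035 and 0.035 m and x of grip_bar in the frame of front_rim above 0.02 m and angle between basket's own z axis and vertical below 0.2 rad and contact force between the fingers and basket below 0.3 N and linear speed of basket below 0.03 m/s), for 0.2 s.
2. the taller can's cap is pressed all the way down (over 7 of 10 mm) (value of joint cap_tall above 0.007 m and z of lip in the frame of front_rim between -0.004 and 0.006 m and x of lip in the frame of front_rim between -0.009 and 0.009 m and y of lip in the frame of can_tall between -0.035 and 0.035 m and x of grip_bar in the frame of front_rim above 0.02 m and angle between basket's own z axis and vertical below 0.2 rad), for 0.1 s.
At the end, for the whole second after the job is handed in: The basket hangs still and free inside the tub: lip underside on the front rim (-4 to +6 mm in height, slot centre within 9 mm of the wall's middle), within 35 mm sideways of the taller can's axis, upright within 0.2 rad; both caps are up (under 2 mm pressed) (all of step 1 and value of joint each of cap_tall, cap_short below 0.002 m); the robot touches nothing.
It fails at once if the shorter can's cap is pressed more than 4 mm (value of joint cap_short above 0.004 m).
It fails at once if the taller can's cap is pressed more than 4 mm before the basket hangs in place (value of joint cap_tall above 0.004 m and not (z of lip in the frame of front_rim between -0.004 and 0.006 m and x of lip in the frame of front_rim between -0.009 and 0.009 m and y of lip in the frame of can_tall between -0.035 and 0.035 m and x of grip_bar in the frame of front_rim above 0.02 m and angle between basket's own z axis and vertical below 0.2 rad)).
It fails at once if the taller can's cap is rammed (over 60 N) (contact force between the arm and cap_tall above 60 N).
It fails at once if the taller can's cap is rammed by the fingers (over 60 N) (contact force between the fingers and cap_tall above 60 N).
It also fails if it takes over 45 s, if anything falls off the work surface, if the arm or the gripper's body presses on something with over 40 N, if the wrist force passes 120 N, or if a joint passes its speed limit or range.

## Working session

There is one attempt and no reset: what is moved stays moved. The work goes in short steps, Python scripts to look and compute and a shell command to move; the robot and the scene stay as the last step left them, time stands still between calls to the robot, and variables do not carry over. Pictures are saved under pics/ and viewed, and the job is handed in when it is done.

```bash
mkdir -p pics; ls
python3 - <<'E'
from station import env, optics
import cv2
print(env.read_state())
for n in("side","top"):
    im=optics.read_camera(n); cv2.imwrite(f"pics/{n}0.png",im[:,:,::-1])
    p=optics.camera_params(n); print(n,p)
E
```

```text
pics
{'clock': 0.0, 'qpos': array([-1.21660503e+00,  3.51227664e-01,  1.65244884e+00,  1.97967650e-05,
        1.13912389e+00, -8.45990040e-02]), 'qvel': array([ 0.00075525,  0.00074517, -0.00108411, -0.0016096 ,  0.0009382 ,
        0.002013  ]), 'effort': array([ 4.24850541e-04, -5.06100976e+01, -2.91402805e+01, -2.88892716e-05,
        4.66736019e-03, -8.42454938e-06]), 'ee_pos': array([ 233.57129921, -497.55542346,  230.7537195 ]), 'tool_rot': array([ 9.76029991e-01,  2.17635225e-01, -7.22466116e-05, -5.99599169e-04]), 'ft_force': array([-0.5683021 , -0.02936132, -0.03722745]), 'ft_torque': array([-0.00817872,  0.04284432, -0.02223827]), 'gripper_width': 85.4145278596842}
side {'K': array([[518.48189424,   0.        , 321.68055363],
       [  0.        , 518.48189424, 238.78309157],
       [  0.        ,   0.        ,   1.        ]]), 'R': array([[ 0.8155734 ,  0.57864649, -0.00287636],
       [ 0.47804755, -0.67656843, -0.56011222],
       [-0.32605302,  0.45543759, -0.82841175]]), 't': array([-464.32673641, -150.96735522, 1214.41204537])}
top {'K': array([[481.38923275,   0.        , 318.25320913],
       [  0.        , 481.38923275, 240.87819293],
       [  0.        ,   0.        ,   1.        ]]), 'R': array([[-1.13734726e-04, -9.99994809e-01, -3.21995575e-03],
       [-9.74675758e-01,  8.30909418e-04, -2.23621279e-01],
       [ 2.23622794e-01,  3.11297931e-03, -9.74670793e-01]]), 't': array([ 18.60209655, 557.41957979, 887.77028728])}
```

View pics/side0.png

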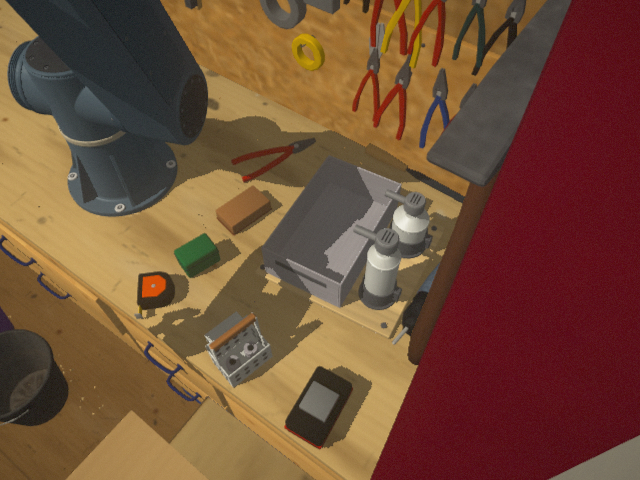

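View pics/top0.png

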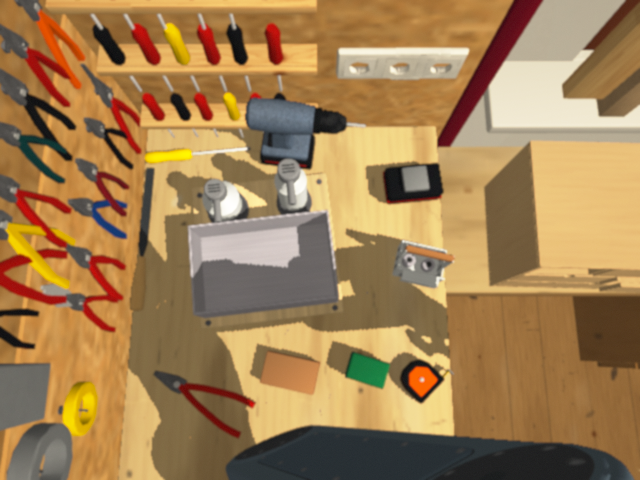

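The side view shows the tall can at about (382,265), the short can at (410,220) and the basket at (238,350) with its orange bar. In the top view the tall can is at (290,175) and the basket at (422,263). Next I zoom in on the top and side views.

Run:
```python
import cv2,numpy as np
t=cv2.imread("pics/top0.png"); s=cv2.imread("pics/side0.png")
cv2.imwrite("pics/t1.png",cv2.resize(t[150:330,180:460],None,fx=2.85,fy=2.85,interpolation=cv2.INTER_CUBIC))
cv2.imwrite("pics/s1.png",cv2.resize(s[150:400,190:450],None,fx=2.4,fy=2.4,interpolation=cv2.INTER_CUBIC))
cv2.imwrite("pics/t2.png",cv2.resize(t[230:300,380:470],None,fx=8,fy=8,interpolation=cv2.INTER_CUBIC))
cv2.imwrite("pics/s2.png",cv2.resize(s[300:395,190:290],None,fx=6,fy=6,interpolation=cv2.INTER_CUBIC))
```

```text
(no output)
```

View pics/t1.png

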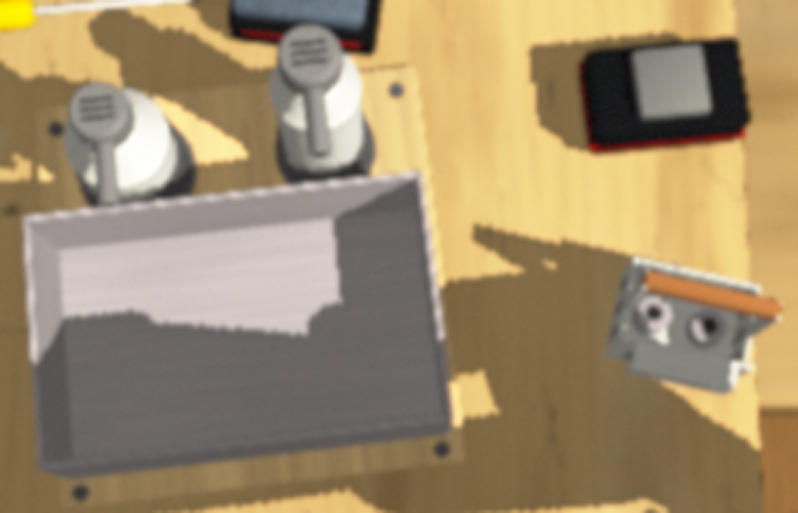

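View pics/s1.png

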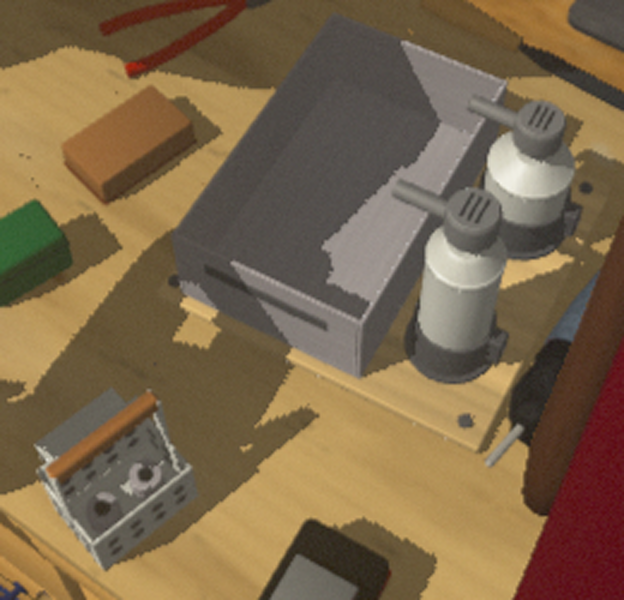

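View pics/t2.png

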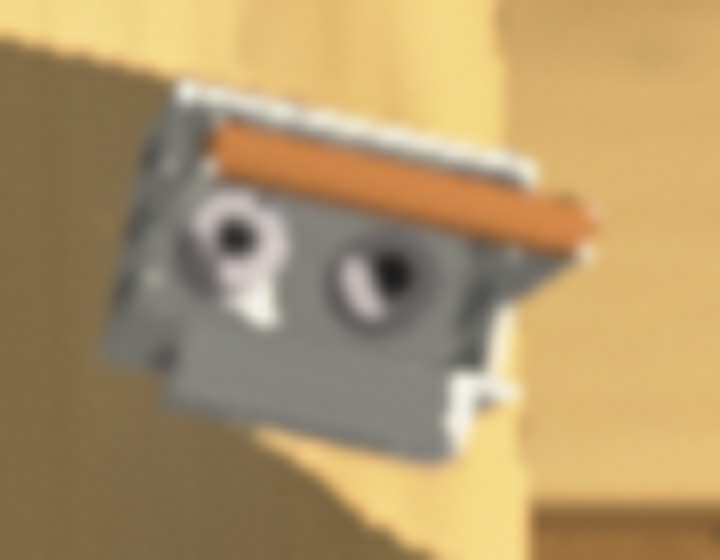

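View pics/s2.png

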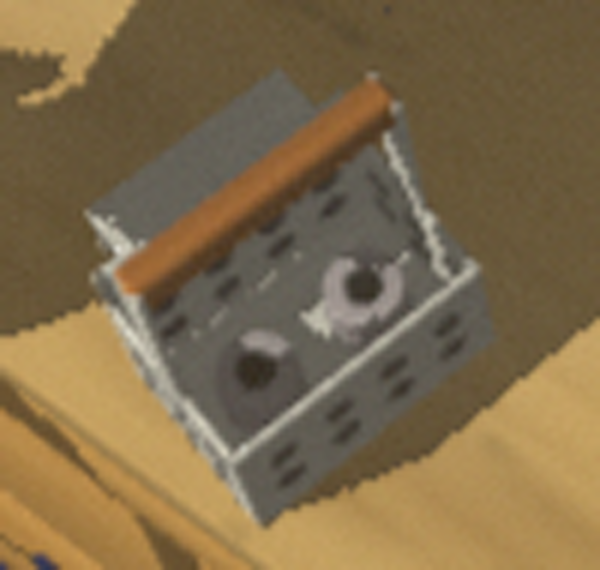

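The zooms show the tub rim corners in t1 at about (25,215), (418,175), (452,430) and (42,472). The tall cap is at (310,50), and the basket lip faces the robot at (310,430) in t2. Now I compute positions.

```bash
cat > h.py <<'E'
import numpy as np, cv2
from station import optics
P={n:optics.camera_params(n) for n in("side","top")}
def ray(n,uv):
    p=P[n];d=p["R"].T@np.linalg.inv(p["K"])@np.array([uv[0],uv[1],1.]);return -p["R"].T@p["t"],d
def plane(n,uv,z):
    c,d=ray(n,uv);return c+d*(z-c[2])/d[2]
def tri(a,b):
    (c1,d1),(c2,d2)=ray("top",a),ray("side",b)
    A=np.stack([d1,-d2],1);s=np.linalg.lstsq(A,c2-c1,rcond=None)[0]
    p,q=c1+d1*s[0],c2+d2*s[1];return (p+q)/2,np.linalg.norm(p-q)
def proj(n,X):
    p=P[n];x=p["K"]@(p["R"]@np.array(X,float)+p["t"]);return x[:2]/x[2]
def orange(im,box):
    x0,y0,x1,y1=box
    h=cv2.cvtColor(im[y0:y1,x0:x1],cv2.COLOR_BGR2HSV)
    return h
E
python3 - <<'E'
from h import *
np.set_printoptions(precision=1,suppress=True)
for n in P: print(n,ray(n,(0,0))[0])
T=lambda u,v:(u/2.85+180-.3,v/2.85+150-.3); S=lambda u,v:(u/2.4+190-.3,v/2.4+150-.3)
t2=lambda u,v:(u/8+380-.4,v/8+230-.4); s2=lambda u,v:(u/6+190-.4,v/6+300-.4)
c=[(25,215),(418,175),(452,430),(42,472)]
print("rim BL BR FR FL",*[plane("top",T(*x),102) for x in c],sep="\n")
c=[(505,83),(360,322),(176,234),(333,16)]
print("side BL BR FR FL",*[plane("side",S(*x),102) for x in c],sep="\n")
print("cap",plane("top",T(310,51),209),plane("side",S(476,208),209),tri(T(310,51),S(476,208)))
print("capshort",plane("top",T(100,110),154),plane("side",S(541,121),154))
print("bar ends tri",tri(t2(218,142),s2(388,95)),tri(t2(582,228),s2(128,275)))
for a in [(225,122),(212,158),(578,250),(600,230),(570,198)]: print("bar top corners",plane("top",t2(*a),130))
for a in [(370,78),(395,98),(118,262),(135,285)]: print("bar side",plane("side",s2(*a),130))
for a in [(165,400),(445,462)]: print("lip outer t",plane("top",t2(*a),64))
for a in [(85,212),(280,70)]: print("lip outer s",plane("side",s2(*a),78))
for a in [(178,85),(532,168)]: print("back rim t",plane("top",t2(*a),55))
for a in [(235,458),(478,266)]: print("back rim s",plane("side",s2(*a),55))
for a in [(265,525),(492,335)]: print("back bottom s",plane("side",s2(*a),0))
E
```

```text
side [ 846.8 -386.5  920.1]
top [344.8  15.4 990. ]
rim BL BR FR FL
[579.5 265.9 102. ]
[607.1   2.6 102. ]
[435.8 -18.7 102. ]
[409.  244.7 102. ]
side BL BR FR FL
[578.1 266.  102. ]
[607.9   2.1 102. ]
[445.6 -16.2 102. ]
[413.8 244.7 102. ]
cap [653.7  69.2 209. ] [654.1  71.9 209. ] (array([653.9,  69.9, 210.5]), np.float64(2.185029618123514))
capshort [635.4 207.3 154. ] [637.8 207.3 154. ]
bar ends tri (array([ 531.3, -143.4,  126.7]), np.float64(2.3100268028424127)) (array([ 509.9, -225.3,  130. ]), np.float64(0.4201062797326587))
bar top corners [ 534.5 -145.5  130. ]
bar top corners [ 526.1 -142.1  130. ]
bar top corners [ 504.7 -224.2  130. ]
bar top corners [ 509.3 -229.5  130. ]
bar top corners [ 516.7 -223.1  130. ]
bar side [ 525.9 -142.4  130. ]
bar side [ 535.5 -143.1  130. ]
bar side [ 505.3 -223.9  130. ]
bar side [ 513.5 -226.1  130. ]
lip outer t [ 480.2 -140.4   64. ]
lip outer t [ 465.1 -207.3   64. ]
lip outer s [ 464.6 -207.2   78. ]
lip outer s [ 481.1 -139.8   78. ]
back rim t [ 560.5 -148.2   55. ]
back rim t [ 539.3 -235.    55. ]
back rim s [ 540.4 -233.4   55. ]
back rim s [ 560.6 -147.9   55. ]
back bottom s [ 541.8 -234.     0. ]
back bottom s [ 560.1 -148.     0. ]
```

```bash
cat >> h.py <<'E'
from scipy.spatial.transform import Rotation as Ro
from station import env
def go(target,jaw=None,show=True):
    s=env.read_state();R=Ro.from_quat(s["tool_rot"]).as_matrix()
    d=R.T@(np.array(target)-s["ee_pos"])
    y=np.degrees(np.arctan2(R[1,1],R[0,1]))
    print("t%.2f"%s["clock"],"pos",s["ee_pos"].round(1),"jaw yaw %.2f"%y,"tool z",R[:,2].round(3),"need shift(mm)",d.round(1),"F",s["ft_force"].round(1),"w %.1f"%s["gripper_width"])
    if jaw is not None: print("turn about tool z: %.2f"%(-(jaw-y)))
E
python3 - <<'E'
from h import *
np.set_printoptions(precision=1,suppress=True)
go((300,-250,231),-13.3)
t=cv2.imread("pics/top0.png")
cv2.imwrite("pics/t3.png",cv2.resize(t[285:325,190:345],None,fx=5,fy=5,interpolation=cv2.INTER_CUBIC))
E
python3 -m inch '[[[0,0,-10.3],[0,0,0],1],[[0,0,-10.3],[0,0,0],1],[[0,0,-10.3],[0,0,0],1],[[0,0,-10.3],[0,0,0],1],[[0,0,-10.3],[0,0,0],1]]' 60
python3 -c "
from h import *
go((300,-250,231),-13.3)"
```

```text
t0.10 pos [ 233.6 -497.6  230.8] jaw yaw -64.86 tool z [-0.  0. -1.] need shift(mm) [ 165.3 -195.9    0. ] F [-0.  -0.3  0.3] w 85.5
turn about tool z: -51.56
clock: 0.72
ee_pos: [233.6, -497.7, 231.0]
tool_rot: [0.783, 0.622, 0.0, -0.0]
ft_force: [-0.0, 0.2, -0.1]
gripper_width: 85.5
t0.72 pos [ 233.6 -497.7  231. ] jaw yaw -13.02 tool z [-0.     0.001 -1.   ] need shift(mm) [2.563e+02 8.900e+00 1.000e-01] F [-0.   0.2 -0.1] w 85.5
turn about tool z: 0.28
```

View pics/t3.png

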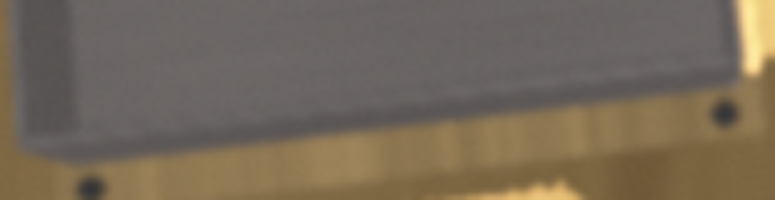

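The zoomed front rim shows its outer top edge running from about (18,147) to (738,66), with the wall's outer face as a dark band beneath it. I move on towards the basket.

```bash
python3 -m inch '[[[0,0,0],[0.05,0.002,0],1],[[0,0,0],[0.05,0.002,0],1],[[0,0,0],[0.05,0.002,0],1],[[0,0,0],[0.05,0.002,0],1],[[0,0,0],[0.055,0.002,0],1]]'
python3 - <<'E'
from h import *
np.set_printoptions(precision=1,suppress=True)
f=lambda u,v:(u/5+190-.4,v/5+285-.4)
print(plane("top",f(18,147),102),plane("top",f(738,66),102))
go((519.5,-184,200),-13.3)
E
```

```text
clock: 1.35
ee_pos: [302.4, -250.6, 231.2]
tool_rot: [0.785, 0.62, 0.0, -0.0]
ft_force: [0.4, -0.3, 0.1]
gripper_width: 85.1
[411.4 247.1 102. ] [440.9 -16.7 102. ]
t1.35 pos [ 302.4 -250.6  231.2] jaw yaw -13.40 tool z [-0.  0. -1.] need shift(mm) [115.1 195.8  31.2] F [ 0.4 -0.3  0.1] w 85.1
turn about tool z: -0.10
```

```bash
python3 -m inch '[[[0,0,0],[0.023,0.039,0],1],[[0,0,0],[0.023,0.039,0],1],[[0,0,0],[0.023,0.039,0],1],[[0,0,0],[0.023,0.039,0.016],1],[[0,0,0],[0.023,0.04,0.015],1]]'
python3 -m inch '[[[0,0,0],[0,0,0],1],[[0,0,0],[0,0,0],1]]'
python3 - <<'E'
from h import *
go((519.5,-184,103),-13.3)
for n in P:
    im=optics.read_camera(n); cv2.imwrite(f"pics/{n}1.png",im[:,:,::-1])
E
```

```text
clock: 1.98
ee_pos: [520.9, -184.8, 199.6]
tool_rot: [0.785, 0.62, -0.0, -0.0]
ft_force: [0.4, -0.8, 0.2]
gripper_width: 85.5
clock: 2.22
ee_pos: [519.0, -185.5, 200.1]
tool_rot: [0.784, 0.62, -0.0, -0.0]
ft_force: [0.6, -1.1, -0.0]
gripper_width: 85.2
t2.23 pos [ 519.  -185.5  200.1] jaw yaw -13.35 tool z [-0.001  0.    -1.   ] need shift(mm) [ 1.5  0.2 97.1] F [ 0.6 -1.1 -0. ] w 85.2
turn about tool z: -0.05
```

View pics/side1.png

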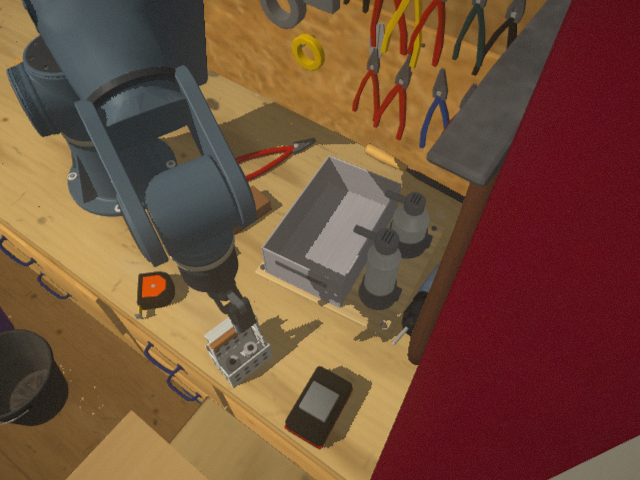

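View pics/top1.png

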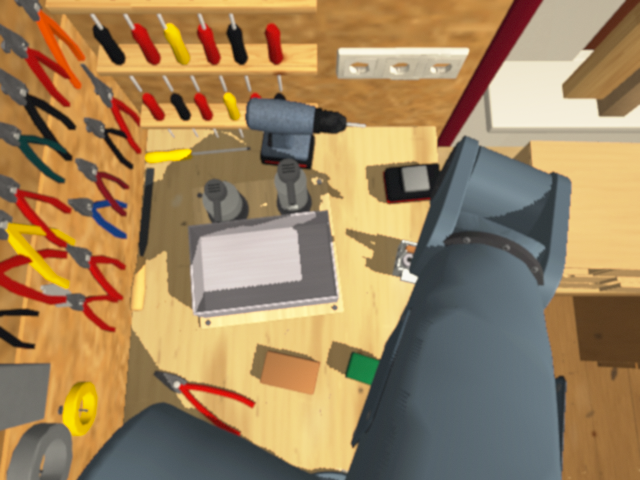

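The side view has the gripper straddling the bar at about (235,320). The arm hides the basket from the top camera. I descend.

```bash
python3 -m inch '[[[0,0,0],[0.0015,0,0.025],0.8],[[0,0,0],[0,0,0.025],0.8],[[0,0,0],[0,0,0.025],0.8],[[0,0,0],[0,0,0.015],0.8],[[0,0,0],[0,0,0.007],0.8]]'
python3 -m inch '[[[0,0,0],[0,0,0],0.8],[[0,0,0],[0,0,0],0.8]]'
python3 - <<'E'
from h import *
go((519.5,-184,103),-13.3)
im=optics.read_camera("side")[:,:,::-1]
cv2.imwrite("pics/s3.png",cv2.resize(im[270:400,180:300],None,fx=4.5,fy=4.5,interpolation=cv2.INTER_CUBIC))
E
```

```text
clock: 2.95
ee_pos: [519.7, -184.3, 103.2]
tool_rot: [0.785, 0.62, -0.0, -0.0]
ft_force: [0.4, -0.3, 0.7]
gripper_width: 68.5
clock: 3.2
ee_pos: [520.3, -184.2, 104.1]
tool_rot: [0.785, 0.62, 0.0, 0.001]
ft_force: [-0.8, 0.1, -0.1]
gripper_width: 68.4
t3.20 pos [ 520.3 -184.2  104.1] jaw yaw -13.36 tool z [ 0.001 -0.001 -1.   ] need shift(mm) [ 0.  -0.8  1.1] F [-0.8  0.1 -0.1] w 68.4
turn about tool z: -0.06
```

View pics/s3.png

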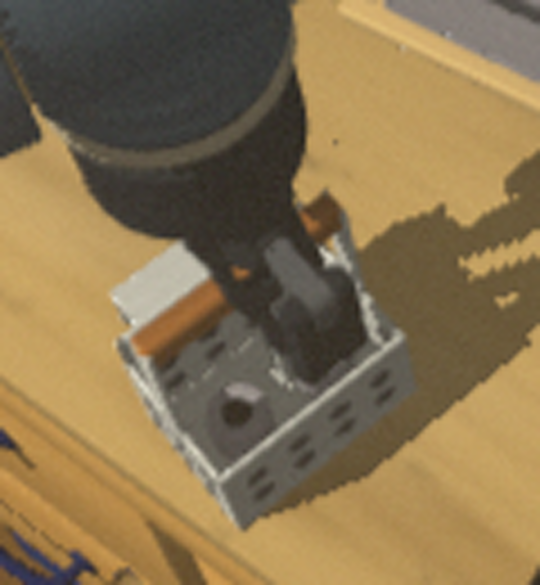

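The picture shows the fingers around the middle of the bar, with the near finger at (300,330). I close the gripper.

```bash
python3 -m inch '[[[0,0,0],[0,0,0],0.4],[[0,0,0],[0,0,0],0.2],[[0,0,0],[0,0,0],0],[[0,0,0],[0,0,0],0],[[0,0,0],[0,0,0],0]]' 80
python3 -m inch '[[[0,0,0],[0,0,0],0],[[0,0,0],[0,0,0],0],[[0,0,0],[0,0,-0.01],0],[[0,0,0],[0,0,-0.02],0],[[0,0,0],[0,0,-0.03],0]]'
python3 - <<'E'
from h import *
go((519.5,-184,290),6.5)
im=optics.read_camera("side")[:,:,::-1]
cv2.imwrite("pics/s4.png",cv2.resize(im[240:400,180:300],None,fx=4,fy=4,interpolation=cv2.INTER_CUBIC))
E
```

```text
clock: 3.88
ee_pos: [520.2, -184.1, 103.5]
tool_rot: [0.785, 0.62, 0.0, 0.0]
ft_force: [0.1, 0.3, 2.3]
gripper_width: 10.9
clock: 4.5
ee_pos: [519.0, -183.6, 163.3]
tool_rot: [0.785, 0.62, -0.001, -0.001]
ft_force: [1.2, 0.3, -1.8]
gripper_width: 10.4
t4.50 pos [ 519.  -183.6  163.3] jaw yaw -13.36 tool z [-0.003  0.001 -1.   ] need shift(mm) [  -0.2    0.2 -126.7] F [ 1.2  0.3 -1.8] w 10.4
turn about tool z: -19.86
```

View pics/s4.png

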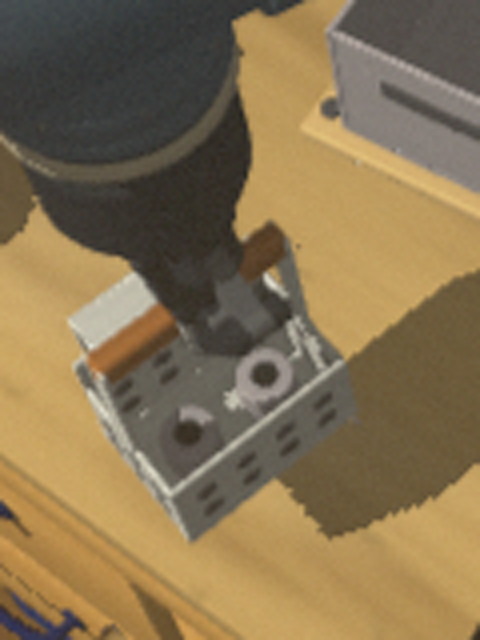

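```bash
python3 -m inch '[[[0,0,0],[0,0,-0.035],0],[[0,0,0],[0,0,-0.035],0],[[0,0,-6.6],[0,0,-0.03],0],[[0,0,-6.6],[0,0,-0.02],0],[[0,0,-6.6],[0,0,0],0]]'
python3 - <<'E'
from h import *
go((472.7,49.6,280),6.5)
E
```

```text
clock: 5.18
ee_pos: [520.1, -184.1, 284.5]
tool_rot: [0.665, 0.747, 0.0, 0.001]
ft_force: [-0.2, 1.0, -2.6]
gripper_width: 10.5
t5.17 pos [ 520.1 -184.1  284.5] jaw yaw 6.66 tool z [ 0.002 -0.001 -1.   ] need shift(mm) [237.6 -20.    4.3] F [-0.2  1.  -2.6] w 10.5
turn about tool z: 0.16
```

```bash
python3 -m inch '[[[0,0,0],[0.03,-0.005,0],0],[[0,0,0],[0.055,-0.005,0],0],[[0,0,0],[0.06,-0.005,0],0],[[0,0,0],[0.055,-0.005,0],0],[[0,0,0],[0.0375,0,0],0]]'
python3 -m inch '[[[0,0,0],[0,0,0],0],[[0,0,0],[0,0,0],0],[[0,0,0],[0,0,0],0]]'
python3 - <<'E'
from h import *
go((472.7,49.6,280),6.5)
for n in P:
    im=optics.read_camera(n); cv2.imwrite(f"pics/{n}2.png",im[:,:,::-1])
E
```

```text
clock: 5.8
ee_pos: [472.2, 51.7, 283.0]
tool_rot: [0.666, 0.746, -0.0, -0.0]
ft_force: [1.3, -0.3, -2.5]
gripper_width: 10.4
clock: 6.18
ee_pos: [473.5, 48.8, 283.1]
tool_rot: [0.667, 0.745, -0.0, -0.0]
ft_force: [-0.6, -0.4, -2.0]
gripper_width: 10.4
t6.17 pos [473.5  48.8 283.1] jaw yaw 6.37 tool z [-0. -0. -1.] need shift(mm) [ 0.8 -0.7  3.1] F [-0.6 -0.4 -2. ] w 10.4
turn about tool z: -0.13
```

View pics/side2.png

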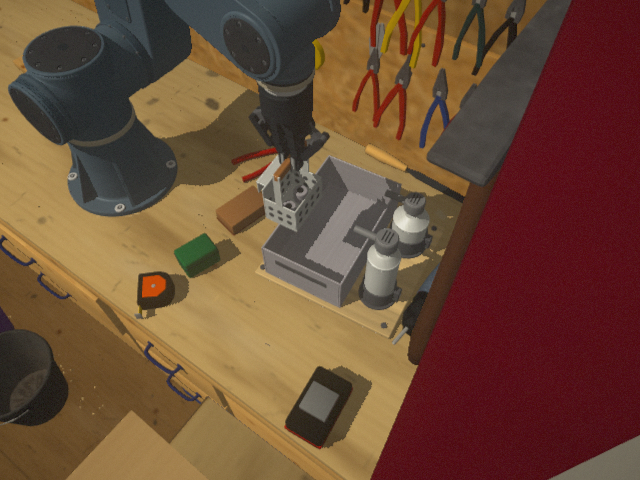

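View pics/top2.png

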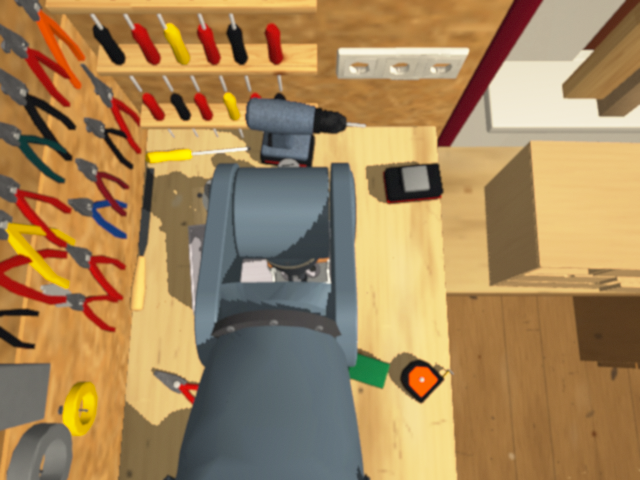

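The side view shows the basket level and held above the tub's front wall, with its box at (290,195). The arm blocks the top view. I lower it in stages and check against the rim.

```bash
python3 -m inch '[[[0,0,0],[0.001,0.001,0.02],0],[[0,0,0],[0,0,0.025],0],[[0,0,0],[0,0,0.02],0],[[0,0,0],[0,0,0.005],0],[[0,0,0],[0,0,0],0]]'
python3 - <<'E'
from h import *
np.set_printoptions(precision=1,suppress=True)
go((474.7,49.8,170),6.5)
im=optics.read_camera("side")[:,:,::-1]; cv2.imwrite("pics/side3.png",im)
cv2.imwrite("pics/s5.png",cv2.resize(im[130:310,230:430],None,fx=4,fy=4,interpolation=cv2.INTER_CUBIC)[:600])
s=env.read_state();c=s["ee_pos"]; a=np.radians(6.5)
for nm,x,y,z in [("backrim+",32,45,55),("backrim-",32,-45,55),("backbot-",32,-45,0),("backbot+",32,45,0),("lip-",-47,-35,78),("lip+",-47,35,78)]:
    X=c+np.array([x*np.cos(a)-y*np.sin(a),x*np.sin(a)+y*np.cos(a),z-103.7]);p=proj("side",X);print(nm,X,(p-[230,130]+.4)*4)
E
```

```text
clock: 6.9
ee_pos: [474.5, 50.6, 213.6]
tool_rot: [0.666, 0.746, 0.0, 0.0]
ft_force: [0.5, 0.7, -1.7]
gripper_width: 10.7
t6.90 pos [474.5  50.6 213.6] jaw yaw 6.42 tool z [ 0.  0. -1.] need shift(mm) [-0.8  0.1 43.6] F [ 0.5  0.7 -1.7] w 10.7
turn about tool z: -0.08
backrim+ [501.4  99.  165.3] [371.4 283.6]
backrim- [511.6   9.6 165.3] [273.1 424.4]
backbot- [511.6   9.6 110.3] [278.  491.5]
backbot+ [501.4  99.  110.3] [371.6 354.2]
lip- [432.   10.6 188.3] [129.  308.5]
lip+ [424.1  80.1 188.3] [210.8 202.8]
```

View pics/s5.png

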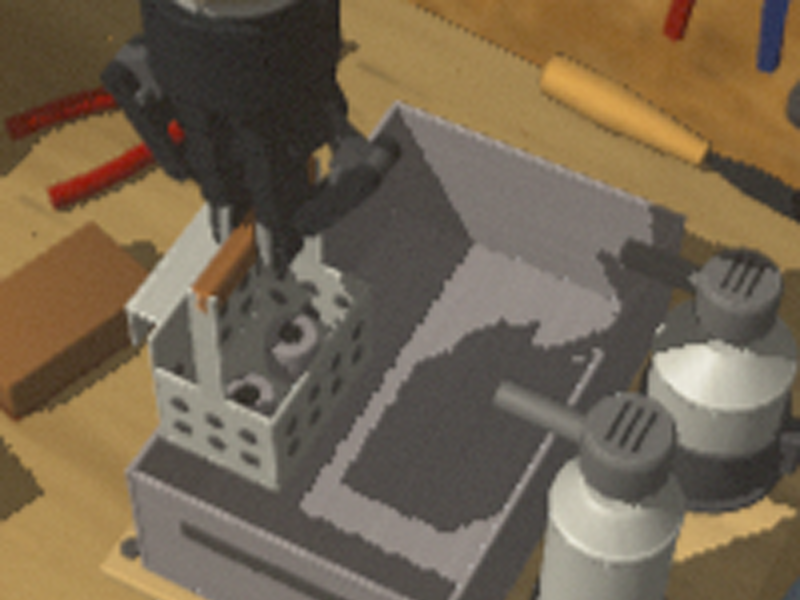

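The projection of the held basket agrees with the picture to about 1–2 px: lip corner at (128,310) and box corner at (280,425). I keep lowering and watch the force.

```bash
python3 -m inch '[[[0,0,0],[0,0,0.012],0],[[0,0,0],[0,0,0.012],0],[[0,0,0],[0,0,0.012],0],[[0,0,0],[0,0,0.01],0],[[0,0,0],[0,0,0.004],0]]'
python3 -m inch '[[[0,0,0],[0,0,0],0],[[0,0,0],[0,0,0],0]]'
python3 - <<'E'
from h import *
np.set_printoptions(precision=1,suppress=True)
go((474.7,49.8,140),6.5)
im=optics.read_camera("side")[:,:,::-1]
cv2.imwrite("pics/s6.png",cv2.resize(im[180:280,250:370],None,fx=6,fy=6,interpolation=cv2.INTER_CUBIC))
im=optics.read_camera("top")[:,:,::-1]
cv2.imwrite("pics/t6.png",cv2.resize(im[190:340,180:360],None,fx=4,fy=4,interpolation=cv2.INTER_CUBIC))
E
```

```text
clock: 7.58
ee_pos: [474.1, 50.9, 162.5]
tool_rot: [0.666, 0.746, -0.0, -0.0]
ft_force: [-0.5, 0.0, -1.8]
gripper_width: 11.1
clock: 7.82
ee_pos: [474.6, 50.8, 163.6]
tool_rot: [0.666, 0.746, 0.0, 0.0]
ft_force: [-0.9, 0.0, -2.2]
gripper_width: 10.6
t7.83 pos [474.6  50.8 163.6] jaw yaw 6.44 tool z [ 0. -0. -1.] need shift(mm) [-1.   0.  23.6] F [-0.9  0.  -2.2] w 10.6
turn about tool z: -0.06
```

View pics/s6.png

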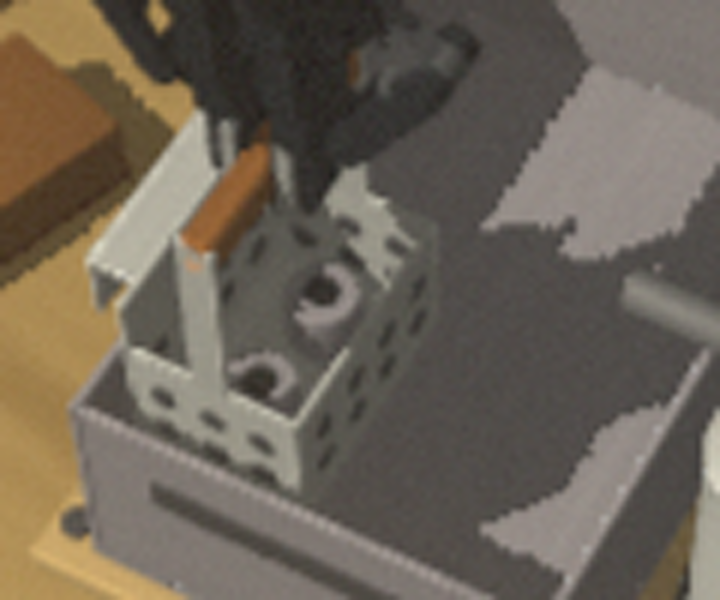

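View pics/t6.png

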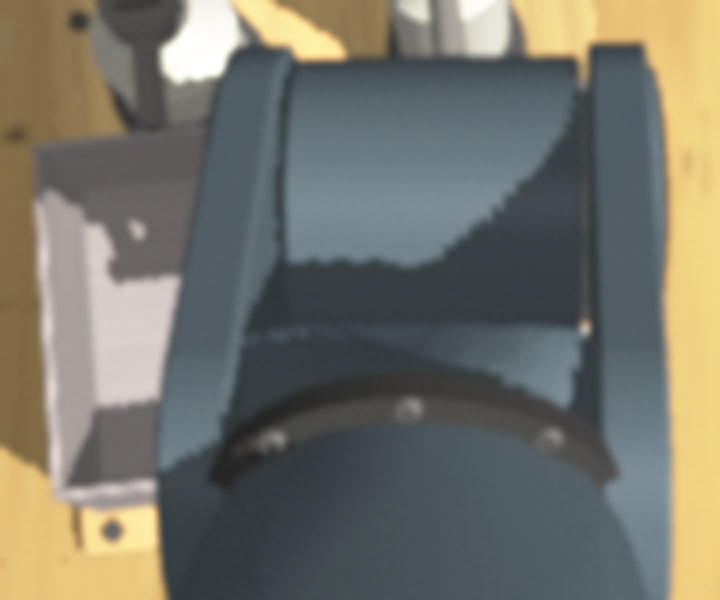

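In the side crop the rim runs from (75,405) to (120,345), and the flange's right end has its lower corner at (103,308). I compare the two directly in this view.

Run:
```python
from h import *
np.set_printoptions(precision=1,suppress=True)
f=lambda u,v:(u/6+250-.4,v/6+180-.4)
a=np.radians(6.5);ex=np.array([np.cos(a),np.sin(a),0]);ey=np.array([-ex[1],ex[0],0])
fr=np.array([428,115,102.])
for nm,uv,z in [("rim corner",(75,405),102),("rim far",(120,345),102),("flange bottom end",(103,308),110),("sheet/lip inner",(125,285),135),("lip outer",(88,265),138),("box back- corner",(300,425),115),("box front- corner",(128,352),115)]:
    X=plane("side",f(*uv),z);print(nm,X,"tub x,y rel rim mid:",(X-fr)@ex,(X-fr)@ey)
```

```text
rim corner [444. -17. 102.] tub x,y rel rim mid: 0.9912613688275563 -132.97305472437858
rim far [441.3   9.  102. ] tub x,y rel rim mid: 1.2604079312972716 -106.81501828915698
flange bottom end [432.   13.2 110. ] tub x,y rel rim mid: -7.54108329922123 -101.63389362973717
sheet/lip inner [444.9  11.5 135. ] tub x,y rel rim mid: 5.111690573048985 -104.70763840546626
lip outer [432.4   9.4 138. ] tub x,y rel rim mid: -7.617697388391059 -105.45670830663649
box back- corner [511.7  11.4 115. ] tub x,y rel rim mid: 71.38950891658587 -112.42147519284273
box front- corner [451.5   2.1 115. ] tub x,y rel rim mid: 10.55366682073438 -114.83368427649538
```

```bash
python3 -m inch '[[[0,0,0],[0,0.0015,0.004],0],[[0,0,0],[0,0,0.004],0],[[0,0,0],[0,0,0.003],0],[[0,0,0],[0,0,0.003],0],[[0,0,0],[0,0,0],0]]'
python3 -m inch '[[[0,0,0],[0,0,0.003],0],[[0,0,0],[0,0,0.003],0],[[0,0,0],[0,0,0.003],0],[[0,0,0],[0,0,0.003],0],[[0,0,0],[0,0,0],0]]'
python3 - <<'E'
from h import *
go((475.7,49.8,131),6.5)
E
```

```text
clock: 8.55
ee_pos: [475.7, 51.0, 149.0]
tool_rot: [0.666, 0.746, -0.0, -0.0]
ft_force: [-0.4, -0.5, -2.8]
gripper_width: 10.6
clock: 9.18
ee_pos: [475.7, 51.0, 137.1]
tool_rot: [0.666, 0.746, -0.0, -0.0]
ft_force: [-0.0, 0.4, -1.8]
gripper_width: 10.8
t9.18 pos [475.7  51.  137.1] jaw yaw 6.44 tool z [-0.  0. -1.] need shift(mm) [-1.2 -0.1  6.1] F [-0.   0.4 -1.8] w 10.8
turn about tool z: -0.06
```

```bash
python3 -m inch '[[[0,0,0],[0,0,0.002],0],[[0,0,0],[0,0,0.002],0],[[0,0,0],[0,0,0.001],0],[[0,0,0],[0,0,0],0]]'
python3 -m inch '[[[0,0,0],[0,0,0.001],0],[[0,0,0],[0,0,0],0]]'
```

```text
clock: 9.68
ee_pos: [475.8, 51.0, 132.2]
tool_rot: [0.666, 0.746, -0.0, -0.0]
ft_force: [0.0, 0.5, -2.5]
gripper_width: 10.8
clock: 9.93
ee_pos: [475.8, 51.0, 131.3]
tool_rot: [0.666, 0.746, -0.0, -0.0]
ft_force: [0.7, 0.5, -2.0]
gripper_width: 10.7
```

```bash
python3 -m inch '[[[0,0,0],[0,0,0.001],0],[[0,0,0],[0,0,0],0]]'
python3 -m inch '[[[0,0,0],[0,0,0.001],0],[[0,0,0],[0,0,0],0]]'
```

```text
clock: 10.18
ee_pos: [476.0, 51.0, 130.4]
tool_rot: [0.666, 0.746, 0.0, 0.0]
ft_force: [0.5, 1.5, -0.1]
gripper_width: 10.6
clock: 10.42
ee_pos: [476.4, 51.1, 130.0]
tool_rot: [0.666, 0.746, 0.001, 0.001]
ft_force: [0.0, 1.4, 6.9]
gripper_width: 10.6
```

The lip meets the rim at the expected height. I ease it towards the wall to reduce swing on release.

```bash
python3 -m inch '[[[0,0,0],[0,0,-0.001],0],[[0,0,0],[0,-0.001,0],0],[[0,0,0],[0,-0.001,0],0],[[0,0,0],[0,-0.001,0],0],[[0,0,0],[0,0,0],0]]'
python3 -m inch '[[[0,0,0],[0,-0.001,0],0],[[0,0,0],[0,-0.001,0],0],[[0,0,0],[0,0,0],0]]'
```

```text
clock: 11.05
ee_pos: [473.1, 50.7, 130.5]
tool_rot: [0.666, 0.746, 0.0, 0.0]
ft_force: [3.1, 0.2, 3.4]
gripper_width: 10.8
clock: 11.42
ee_pos: [471.0, 50.4, 130.5]
tool_rot: [0.666, 0.746, 0.0, 0.0]
ft_force: [2.1, 0.5, 5.8]
gripper_width: 10.4
```

```bash
python3 -m inch '[[[0,0,0],[0,0,0],0.2],[[0,0,0],[0,0,0],0.3],[[0,0,0],[0,0,0],0.5],[[0,0,0],[0,0,0],0.7],[[0,0,0],[0,0,0],0.7]]'
python3 - <<'E'
from h import *
go((475.7,49.8,131),6.5)
im=optics.read_camera("side")[:,:,::-1]
cv2.imwrite("pics/s7.png",cv2.resize(im[180:280,250:370],None,fx=6,fy=6,interpolation=cv2.INTER_CUBIC))
E
```

```text
clock: 12.05
ee_pos: [470.7, 50.5, 130.2]
tool_rot: [0.666, 0.746, -0.0, -0.0]
ft_force: [0.1, 0.7, -0.4]
gripper_width: 59.7
t12.05 pos [470.7  50.5 130.2] jaw yaw 6.44 tool z [-0.  0. -1.] need shift(mm) [-1.2  4.9 -0.8] F [ 0.1  0.7 -0.4] w 59.7
turn about tool z: -0.06
```

View pics/s7.png

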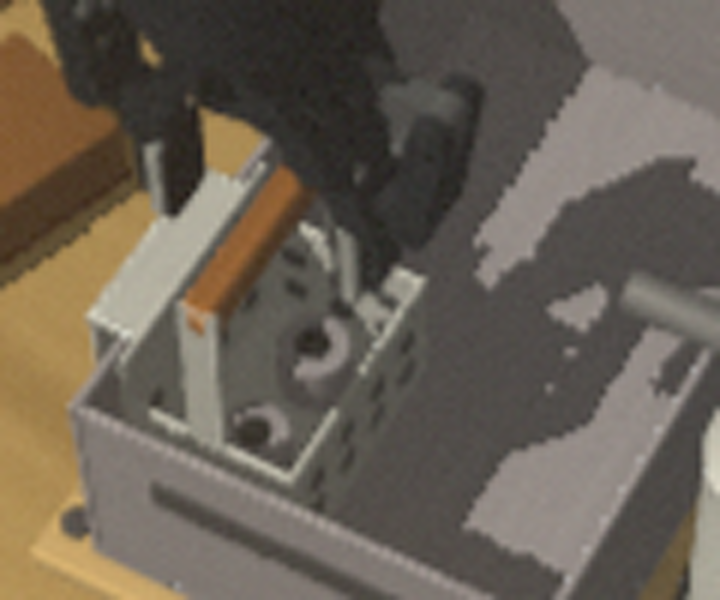

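The basket hangs from the rim, with the lip at (150,270), the fingers open and no load. I retreat straight up and check the clearance behind the cans.

```bash
python3 -m inch '[[[0,0,0],[0,0,-0.02],0.7],[[0,0,0],[0,0,-0.04],0.7],[[0,0,0],[0,0,-0.04],0.7],[[0,0,0],[0,0,-0.04],0.7],[[0,0,0],[0,0,-0.02],0.7]]'
python3 - <<'E'
from h import *
np.set_printoptions(precision=1,suppress=True)
go((654,70.5,290),6.5)
for z in (300,400,500): print("wrist back edge in top2",z,plane("top",(285,165),z))
print("bench back",plane("top",(380,125),0),"shelf rows",[plane("top",(230,y),300) for y in (10,60,125)])
for n in P:
    im=optics.read_camera(n)[:,:,::-1];cv2.imwrite(f"pics/{n}4.png",im)
E
```

```text
clock: 12.72
ee_pos: [471.2, 50.5, 292.5]
tool_rot: [0.666, 0.746, 0.001, 0.001]
ft_force: [0.4, 0.5, -0.4]
gripper_width: 59.4
t12.72 pos [471.2  50.5 292.5] jaw yaw 6.44 tool z [ 0.  0. -1.] need shift(mm) [ -0.6 183.9   3. ] F [ 0.4  0.5 -0.4] w 59.4
turn about tool z: -0.06
wrist back edge in top2 300 [621.9  68.3 300. ]
wrist back edge in top2 400 [581.8  60.6 400. ]
wrist back edge in top2 500 [541.6  53.  500. ]
bench back [ 837.2 -119.3    0. ] shelf rows [array([894.9, 163.5, 300. ]), array([802.1, 159.7, 300. ]), array([688.4, 155. , 300. ])]
```

View pics/side4.png

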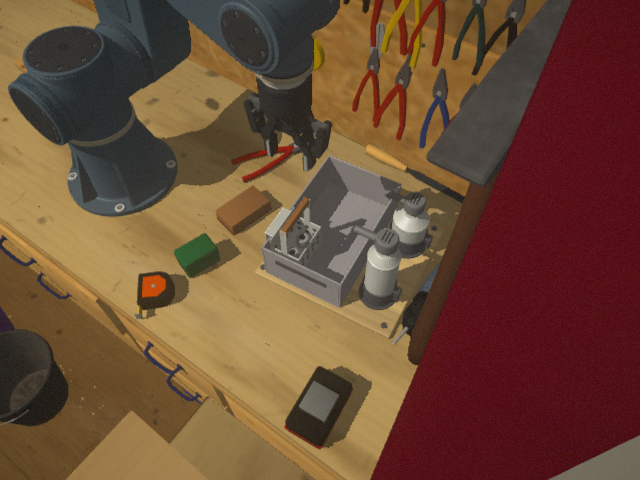

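The side view shows the basket hanging at (292,240) inside the tub, with the gripper clear above it. Next I shut the gripper and move over the tall cap.

```bash
python3 -m inch '[[[0,0,0],[0,0.025,0],0],[[0,0,0],[0,0.045,0],0],[[0,0,0],[0,0.05,0],0],[[0,0,0],[0,0.045,0],0],[[0,0,0],[-0.0006,0.019,0],0]]' 60
python3 -m inch '[[[0,0,0],[0,0,0.02],0],[[0,0,0],[0,0,0.02],0],[[0,0,0],[0,0,0.01],0],[[0,0,0],[0,0,0],0],[[0,0,0],[0,0,0],0]]'
python3 - <<'E'
from h import *
go((654,70.5,209),6.5)
im=optics.read_camera("side")[:,:,::-1]
cv2.imwrite("pics/s8.png",cv2.resize(im[130:330,260:460],None,fx=3,fy=3,interpolation=cv2.INTER_CUBIC))
im=optics.read_camera("top")[:,:,::-1];cv2.imwrite("pics/top5.png",im)
E
```

```text
clock: 13.45
ee_pos: [655.0, 70.7, 287.7]
tool_rot: [0.666, 0.746, -0.001, -0.001]
ft_force: [-0.7, -0.6, -1.0]
gripper_width: -0.1
clock: 14.08
ee_pos: [654.0, 70.5, 240.9]
tool_rot: [0.666, 0.746, 0.0, 0.0]
ft_force: [0.1, 0.4, -0.4]
gripper_width: 0.2
t14.07 pos [654.   70.5 240.9] jaw yaw 6.44 tool z [ 0.001  0.    -1.   ] need shift(mm) [-0.  -0.  31.9] F [ 0.1  0.4 -0.4] w 0.2
turn about tool z: -0.06
```

View pics/s8.png

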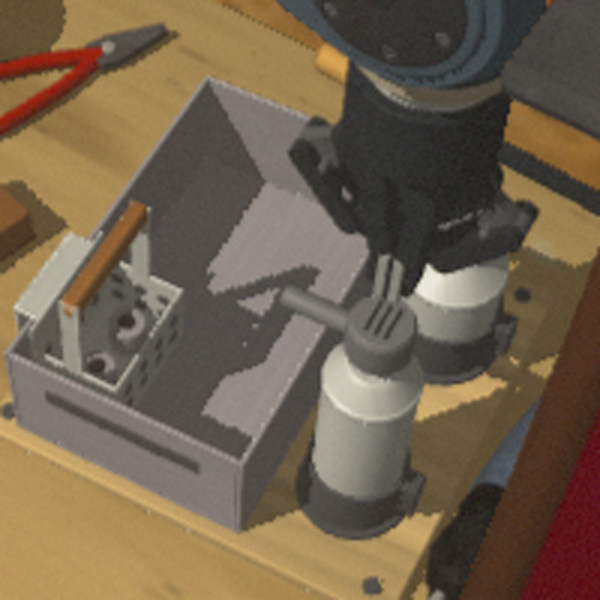

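View pics/top5.png

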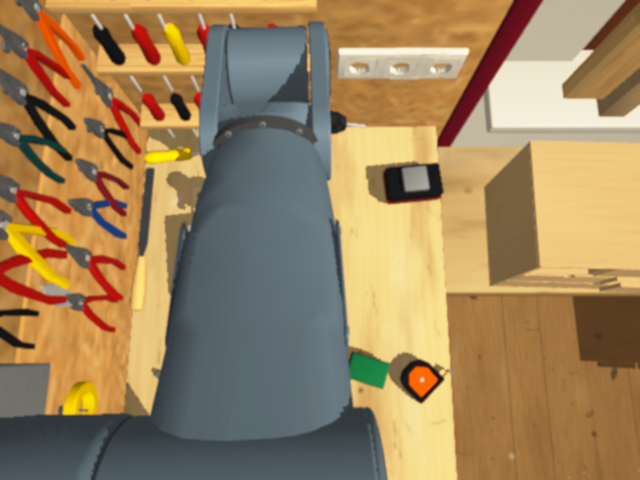

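The side crop shows the shut fingertips at (390,298), directly above the tall cap's top at (390,325), with the basket still hanging. I lower gently and watch the force.

```bash
python3 -m inch '[[[0,0,0],[0,0,0.01],0],[[0,0,0],[0,0,0.01],0],[[0,0,0],[0,0,0.006],0],[[0,0,0],[0,0,0.002],0],[[0,0,0],[0,0,0],0]]'
python3 -m inch '[[[0,0,0],[0,0,0.002],0],[[0,0,0],[0,0,0.002],0],[[0,0,0],[0,0,0],0]]'
```

```text
clock: 14.8
ee_pos: [653.8, 70.5, 212.3]
tool_rot: [0.666, 0.746, 0.0, -0.0]
ft_force: [-0.0, 0.8, -0.9]
gripper_width: 0.0
clock: 15.18
ee_pos: [653.9, 70.5, 208.6]
tool_rot: [0.666, 0.746, 0.0, 0.0]
ft_force: [-0.8, -0.3, 3.5]
gripper_width: -0.1
```

Contact at the expected height. I press in 2 mm steps.

```bash
python3 -m inch '[[[0,0,0],[0,0,0.002],0],[[0,0,0],[0,0,0.002],0],[[0,0,0],[0,0,0],0]]'
python3 -m inch '[[[0,0,0],[0,0,0.002],0],[[0,0,0],[0,0,0.0015],0],[[0,0,0],[0,0,0],0]]'
```

```text
clock: 15.55
ee_pos: [653.9, 70.5, 204.5]
tool_rot: [0.666, 0.746, 0.0, 0.0]
ft_force: [-1.0, -0.2, 4.3]
gripper_width: 0.1
clock: 15.92
ee_pos: [653.9, 70.5, 201.3]
tool_rot: [0.666, 0.746, 0.0, 0.0]
ft_force: [-2.6, -0.6, 7.2]
gripper_width: -0.1
```

```bash
python3 -m inch '[[[0,0,0],[0,0,0.001],0],[[0,0,0],[0,0,0.001],0],[[0,0,0],[0,0,0],0],[[0,0,0],[0,0,0],0]]'
python3 -m inch '[[[0,0,0],[0,0,0.0005],0],[[0,0,0],[0,0,0.0005],0],[[0,0,0],[0,0,0],0],[[0,0,0],[0,0,0],0]]'
```

```text
clock: 16.42
ee_pos: [653.9, 70.5, 199.5]
tool_rot: [0.666, 0.746, 0.0, 0.0]
ft_force: [-2.5, 0.0, 8.4]
gripper_width: 0.3
clock: 16.92
ee_pos: [654.0, 70.5, 199.1]
tool_rot: [0.666, 0.746, 0.0, 0.0]
ft_force: [-3.5, -0.2, 11.9]
gripper_width: -0.1
```

The force rose past 9 N to about 12 N, so the cap is on its stop. I release it slowly, retreat and look again.

```bash
python3 -m inch '[[[0,0,0],[0,0,0],0],[[0,0,0],[0,0,-0.005],0],[[0,0,0],[0,0,-0.008],0],[[0,0,0],[0,0,-0.03],0],[[0,0,0],[0,0,-0.05],0]]'
python3 -m inch '[[[0,0,0],[0,-0.03,-0.02],0],[[0,0,0],[0,-0.05,0],0],[[0,0,0],[0,-0.05,0],0],[[0,0,0],[0,-0.05,0],0],[[0,0,0],[0,-0.02,0],0]]'
python3 -m inch '[[[0,0,0],[0.04,0,0],0],[[0,0,0],[0.055,0,0],0],[[0,0,0],[0.055,0,0],0],[[0,0,0],[0.055,0,0],0],[[0,0,0],[0.03,0,0],0]]'
python3 -m inch '[[[0,0,0],[0,0,0],0],[[0,0,0],[0,0,0],0]]'
python3 - <<'E'
from h import *
im=optics.read_camera("side")[:,:,::-1]
cv2.imwrite("pics/s9.png",cv2.resize(im[130:330,260:460],None,fx=3,fy=3,interpolation=cv2.INTER_CUBIC))
im=optics.read_camera("top")[:,:,::-1];cv2.imwrite("pics/top6.png",im)
cv2.imwrite("pics/t9.png",cv2.resize(im[150:330,180:360],None,fx=3,fy=3,interpolation=cv2.INTER_CUBIC))
E
```

```text
clock: 17.55
ee_pos: [652.9, 70.4, 289.8]
tool_rot: [0.666, 0.746, -0.001, -0.002]
ft_force: [0.7, -0.1, 0.2]
gripper_width: 0.1
clock: 18.18
ee_pos: [452.8, 47.9, 310.7]
tool_rot: [0.666, 0.746, -0.0, -0.0]
ft_force: [0.8, 0.1, -0.5]
gripper_width: 0.1
clock: 18.8
ee_pos: [427.8, 283.8, 310.4]
tool_rot: [0.666, 0.746, -0.0, -0.0]
ft_force: [0.1, -0.2, 0.7]
gripper_width: 0.0
clock: 19.05
ee_pos: [428.6, 281.0, 310.5]
tool_rot: [0.666, 0.746, -0.0, -0.0]
ft_force: [0.3, -0.3, 0.0]
gripper_width: 0.3
```

View pics/s9.png

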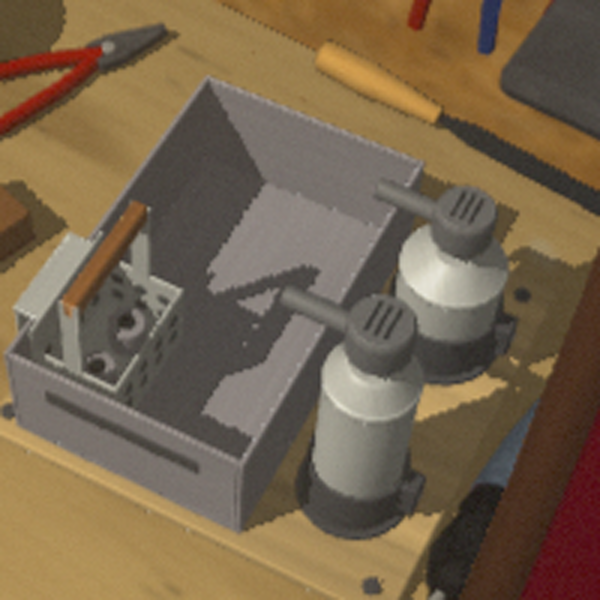

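View pics/t9.png

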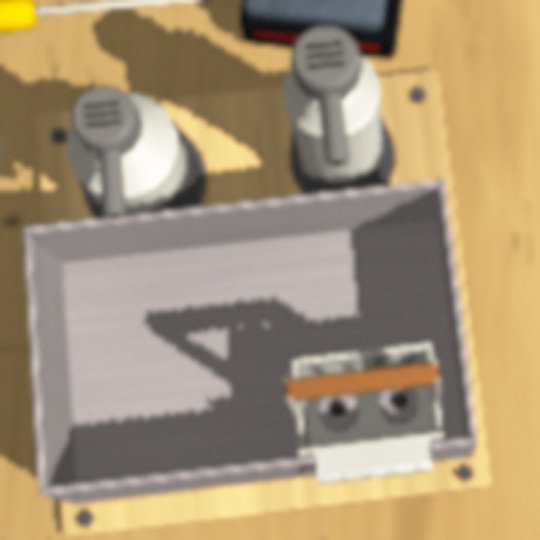

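Both views show the basket hooked over the front rim and the cap back up: lip at (375,457) and bar at (361,380) in the top crop, tall cap at (327,55). I do a final numeric check.

Run:
```python
from h import *
np.set_printoptions(precision=1,suppress=True)
T=lambda u,v:(u/3+180-.3,v/3+150-.3); S=lambda u,v:(u/3+260-.3,v/3+130-.3)
a=np.radians(6.5);ex=np.array([np.cos(a),np.sin(a),0]);ey=np.array([-ex[1],ex[0],0]);fr=np.array([428.5,115,102.])
def rep(n,X): print(n,X,"rel rim x,y,z",round((X-fr)@ex,1),round((X-fr)@ey,1),round(X[2]-102,1))
cap,e=tri(T(327,52),S(383,322));rep("cap",cap);print(e)
b,e=tri(T(361,378),S(104,254));rep("bar top centre (z 157 expected)",b);print(e)
l,e=tri(T(318,448),S(72,236));rep("lip +y inner corner",l);print(e)
rep("lip outer edge mid",plane("top",T(376,470),105))
```

```text
cap [654.2  68.9 210.7] rel rim x,y,z 219.1 -71.4 108.7
0.4019960387723482
bar top centre (z 157 expected) [473.5  49.6 155.1] rel rim x,y,z 37.3 -70.1 53.1
0.8463766788773173
lip +y inner corner [433.5  72.9 120.5] rel rim x,y,z 0.2 -42.4 18.5
10.084371846886585
lip outer edge mid [424.9  42.4 105. ] rel rim x,y,z -11.8 -71.7 3.0
```

```bash
python3 -c "
from station import ticket
print(ticket.hand_in())"
```

```text
the job is handed in; nothing more can be done
None
```

I hung the basket on the tub's front rim in front of the taller can and let go. Then I pressed the taller can's cap to its stop, let it come back up, and handed in at about 19 s.

- **Basket:** By the last pictures, the grip bar is 37 mm inside the rim and within about 1.5 mm sideways of the tall can's axis. That puts the lip's slot centre about 2–4 mm to the robot side of the wall's middle. The bar's height is within 2 mm of what a hung basket should give, and the basket looks upright.
- **Tall cap:** I pressed about 10 mm in small steps. The force peaked at about 12 N in the readings at the end of each move. Its top now measures 211 mm against the nominal 209 mm, which is within camera error.
- **Short can:** I did not touch its cap, and it looks up in both views.
- **Robot:** The arm ended at rest in free space, clear of everything.

One check failed: the two camera views disagreed by 10 mm on a corner of the lip, probably because I picked different corners in each. I left that point out and relied on the bar and the lip's outer edge.

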